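Sweep the loose paint caps into the cap tray

TASK

Clear the painting of loose bottle caps: with the fingers, sweep the red, the blue and the green cap over the table and in through the open side of the dark wooden cap tray, until all three lie flat and completely inside it. Only push them along the surface, never pick one up, and do not disturb the paint pot, the tape roll, the eraser, the marker, the pencil or the mug of brushes.

Things in the scene. Friction and masses are not known exactly. Their poses are not given: they have to be found in the camera images.
- cap_red: screw cap of a paint bottle: a round red disc with a ribbed rim, 36 mm across and 14 mm tall, loose, about 16 g, lying flat on the table. Origin: centre of its underside; z up. It only slides when pushed.
- cap_blue: screw cap of a paint bottle: a round blue disc with a ribbed rim, 36 mm across and 14 mm tall, loose, about 16 g, lying flat on the table. Origin: centre of its underside; z up. It only slides when pushed.
- cap_green: screw cap of a paint bottle: a round green disc with a ribbed rim, 36 mm across and 14 mm tall, loose, about 16 g, lying flat on the table. Origin: centre of its underside; z up. It only slides when pushed.
- tray: cap tray, fixed to the table: three dark wooden walls 25 mm tall and 10 mm thick round a pale rectangle, open on the side that faces the robot (its own -x side). It has no raised floor or sill: the table runs in level. Inside it is 150 mm wide (own y from -75 to +75 mm) and 100 mm deep (own x from -50 mm at the open mouth to +50 mm at the inner face of the back wall). Origin: on the table in the middle of the inside; own x points from the mouth to the back wall, z up.
- markerblock: pale wooden block with six upright markers, fixed, 100 x 120 mm, 55 mm tall, 113 mm with the markers. Origin: centre of its underside. Not part of the job.
- paintpot: squat amber paint pot with a yellow lid, standing, 48 mm across, 48 mm tall, loose. Origin: centre of its underside. To be left alone.
- taperoll: beige roll of masking tape lying flat, 72 mm across, 24 mm tall, loose. Origin: centre of its underside. To be left alone.
- eraser: white eraser with a blue sleeve, 45 x 24 x 14 mm, long side along its own x, loose. Origin: centre of its underside. To be left alone.
- marker: black marker with a red band lying on the table, 110 mm body with a 10 mm tip at its +x end, 16 mm thick, along its own x, loose. Origin: middle of the body's underside. To be left alone.
- pencil: dark green pencil lying on the table, 150 mm body with an 18 mm point at its +x end, 9 mm thick, along its own x, loose. Origin: middle of the body's underside. To be left alone.
- brushmug: blue mug with three brushes in it, standing, 76 mm across, 95 mm tall, about 175 mm with the brushes, loose. Origin: centre of its underside. To be left alone.

How it is judged:
At the end, for the whole second after the job is handed in: Each of the three caps lies flat on the table, at rest, between the tray's walls, with its centre at least 14 mm behind the plane of the open mouth (a cap's radius is 18 mm) (x of cap_red in the frame of tray between -0.036 and 0.05 m and y of cap_red in the frame of tray between -0.075 and 0.075 m and height (world z) of each of cap_red, cap_blue, cap_green below 0.006 m and angle between each of cap_red, cap_blue, cap_green's own z axis and vertical below 0.25 rad and linear speed of each of cap_red, cap_blue, cap_green below 0.01 m/s and x of cap_blue in the frame of tray between -0.036 and 0.05 m and y of cap_blue in the frame of tray between -0.075 and 0.075 m and x of cap_green in the frame of tray between -0.036 and 0.05 m and y of cap_green in the frame of tray between -0.075 and 0.075 m); the robot touches nothing.
It fails at once if a cap is lifted off the table (its underside's centre more than 15 mm up) (height (world z) of any of cap_red, cap_blue, cap_green above 0.015 m).
It fails at once if a bystander is pushed more than 15 mm from its place (distance of any of paintpot, taperoll, eraser, marker, pencil, brushmug from where it was at the start of the episode above 0.015 m).
It fails at once if the paint pot or the mug is tipped by more than 0.5 rad (angle between any of paintpot, brushmug's own z axis and vertical above 0.5 rad).
It also fails if it takes over 72 s, if anything falls off the work surface, if the arm or the gripper's body presses on something with over 40 N, if the wrist force passes 120 N, or if a joint passes its speed limit or range.

ROBOT

A 7-joint arm with a two-finger parallel gripper is mounted at the origin on the work surface. World frame = base frame: x ahead of the robot, y to its left, z up, the work surface at z = 0. Lengths are in m, angles in rad, forces in N, time in s.
With the tool pointing down it reaches from about 0.425 to 0.925 m from the base axis. Payload 6.8 kg.
Tool frame: the origin (TCP) lies midway between the tips of the shut fingers; the grasp point (between the pads) lies bot.grip_point_offset behind it (bot.grip_point_offset is the distance from the TCP to the grasp point, in m); z points along the fingers, y is the line along which they close (so a half turn about z gives the same grasp; the last joint's range is limited). The gripper opens to 85 mm and grips with 20 to 120 N. Pads are 22 mm wide; open, the fingers measure 114 mm over their backs; the gripper's body (76 mm by 85 mm) begins 54 mm behind the grasp point. The pads swing forward as they close: fully open they stand 13 mm farther back than shut.
Start: joints at [-1.377, 0.477, 0.022, 1.555, -0.011, 1.109, -0.083], TCP at [0.201, 0.645, 0.231] pointing down, gripper open.
Joint ranges: [-2.96, 2.96], [-0.34, 2.1], [-1.41, 1.46], [0.24, 2.44], [-1.37, 4.51], [0.17, 1.92], [-2.96, 2.96]. Speed limits (rad/s): [2.39, 2.39, 3.14, 3.14, 3.14, 3.14, 3.14].

INTERFACE

Orientations are given as a unit quaternion [w, x, y, z].
In Python, from station import get_obs, cams, job, bot gives the robot as it stands.
- The arm moves only by the tool arm_command, never from a script. Its argument "rows" is a list that holds one entry, the list of rows, each a list of 5 numbers: the finger opening in mm, from 0 to 85.4, then the shift along the world's x, y, z in units of 60 mm (1.0 is 60 mm), then the turn about the world's z in units of 0.08 rad (1.0 is 0.08 rad). In form: [[[grip, x, y, z, turn], ...]]. A call has exactly 10 rows; each row shifts and turns the commanded pose from where the row before left it; what a row does not reach is not made up. A row lasts 1/8 s, in which the tool goes at most 62.5 mm and 10.7 degrees, less where a joint would pass 70% of its speed; a pose out of reach is approached as far as the arm can. A call with a number of a shift or a turn outside -1 to 1 is refused whole. A call with a gripper value outside its range is refused whole. The fingers move at their own pace and stop on an object; "newtons" is the grip in N (left out, the last holds). Time passes only in rows, so rows that do not move let the fingers close, or fill a call up. It gives the time, the measured TCP pose, the force, the opening and the grip force at its end, in the units of the state.
- get_obs(): the state, without advancing time (a new reading comes with each control period).
- cams.read_camera(name): name is "side" or "top"; returns the picture (420x560x3 uint8, red, green, blue); there is no depth.
- cams.camera_params(name): a dict with "K" (3x3 intrinsics, pixels), "extrinsics" (4x4, takes a point from camera to world coordinates). Camera axes: x right, y down, z forward; pixel columns grow to the right and rows downward; lengths in m; the calibration is good to about 2 mm. A picture is of the moment at which its call begins. camera_params takes no time and is no camera call.
- job.hand_in(): hands the job in; it is judged then, once.
The state is a dict: "t": time; "q": joint angles; "joint_vel": joint speeds; "joint_torque": joint torques, N m; "eef_pos": TCP position; "tool_rot": TCP orientation; "contact_force": force on the tool from outside, world axes, zero at the start; "torque": the same for the moment, N m; "gripper_width": opening from 0.0 (shut) to 1.0 (fully open); "grasp_force": force on a finger pad.
Only numpy, scipy, OpenCV 4.12 (cv2) and the standard library are available. Lean on these libraries where they do the work, as an engineer would, in place of code of your own. Each camera call takes 0.05 s, during which the arm holds its last target. There are 200 camera calls.

## Working session

There is one attempt and no reset: what is moved stays moved. The work goes in short steps, Python scripts to look and compute and a tool call to move; the robot and the scene stay as the last step left them, time stands still between calls to the robot, and variables do not carry over. Pictures are saved under pics/ and viewed, at most 10 in all, crops included, and the job is handed in when it is done.

Besides the shell and the picture viewer there is one more tool, called after "Request:" by a JSON object that holds its "name" and its "arguments", one argument or row to a line. arm_command: Moves the arm, as the interface text tells. Its arguments: {"type":"object","properties":{"rows":{"type":"array"},"newtons":{"type":"number"}},"required":["rows"]}

```bash
mkdir -p pics; cat > h.py <<'E'
import numpy as np, cv2
from station import get_obs, cams, job, bot
def snap(n,f):
    im=cams.read_camera(n); cv2.imwrite(f,im[:,:,::-1]); return im
def w(n,u,v,z=0.0):
    p=cams.camera_params(n); K=np.array(p["K"]); E=np.array(p["extrinsics"])
    d=E[:3,:3]@np.linalg.solve(K,[u,v,1]); o=E[:3,3]
    return np.round(o+d*(z-o[2])/d[2],4)
E
python3 - <<'E'
from h import *
a=snap("top","pics/top0.png"); b=snap("side","pics/side0.png")
o=get_obs(); print(o["t"],o["eef_pos"],o["tool_rot"],o["gripper_width"],bot.grip_point_offset)
for n in("top","side"): print(np.round(cams.camera_params(n)["extrinsics"],3))
E
```

```text
0.1 [0.20050163 0.6439703  0.23042722] [-6.20808071e-05  1.50344617e-01  9.88633292e-01 -8.40619579e-04] 1.0021638464236953 0.0187
[[ 0.009 -0.995  0.1    0.453]
 [-1.    -0.009  0.004  0.053]
 [-0.003 -0.1   -0.995  1.058]
 [ 0.     0.     0.     1.   ]]
[[ 0.928 -0.167  0.334  0.202]
 [-0.373 -0.452  0.81  -0.755]
 [ 0.016 -0.876 -0.482  0.534]
 [ 0.     0.     0.     1.   ]]
```

View pics/top0.png

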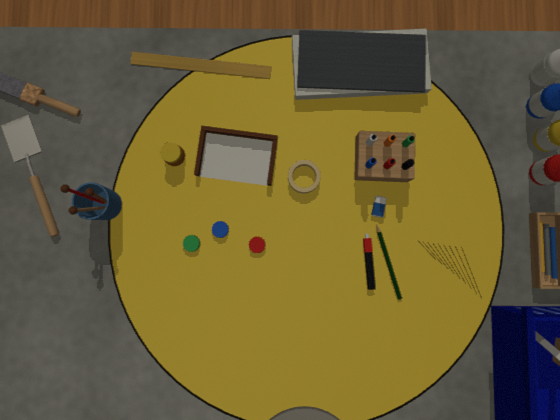

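View pics/side0.png

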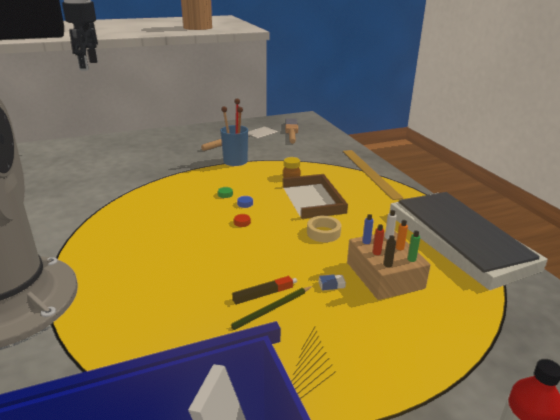

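The top view shows the caps at about (257,244) red, (220,229) blue and (191,243) green. The tray is at (237,157) with its mouth facing the robot, the pot at (173,154), the tape at (303,176) and the mug at (97,202). I'll enlarge this part to measure it.

```bash
python3 - <<'E'
from h import *
im=cv2.imread("pics/top0.png")
c=im[110:270,140:340]; cv2.imwrite("pics/crop0.png",cv2.resize(c,None,fx=4,fy=3.75,interpolation=cv2.INTER_CUBIC) if 0 else cv2.resize(c,(740,592),interpolation=cv2.INTER_CUBIC))
hsv=cv2.cvtColor(im,cv2.COLOR_BGR2HSV)
for n,lo,hi in(("red",0,8),("blue",105,125),("green",50,80)):
    m=cv2.inRange(hsv,(lo,120,60),(hi,255,255)); m[:215]=0;m[265:]=0;m[:,:170]=0;m[:,290:]=0
    k,l,s,ce=cv2.connectedComponentsWithStats(m); i=1+s[1:,4].argmax()
    print(n,s[i],ce[i],w("top",*ce[i],.012))
for n,u,v,z in(("taper",303.5,177,.024),("pot",172,153,.048),("mug",96,200,.09)): print(n,w("top",u,v,z))
E
```

```text
red [249 237  16  16 201] [256.62189055 244.55223881] [0.4558 0.1071 0.012 ]
blue [212 221  16  16 198] [219.60606061 228.9040404 ] [0.4888 0.1879 0.012 ]
green [183 235  17  17 205] [190.86829268 242.95121951] [0.4579 0.2495 0.012 ]
taper [0.6024 0.0069 0.024 ]
pot [0.6481 0.2883 0.048 ]
mug [0.5422 0.4292 0.09  ]
```

View pics/crop0.png

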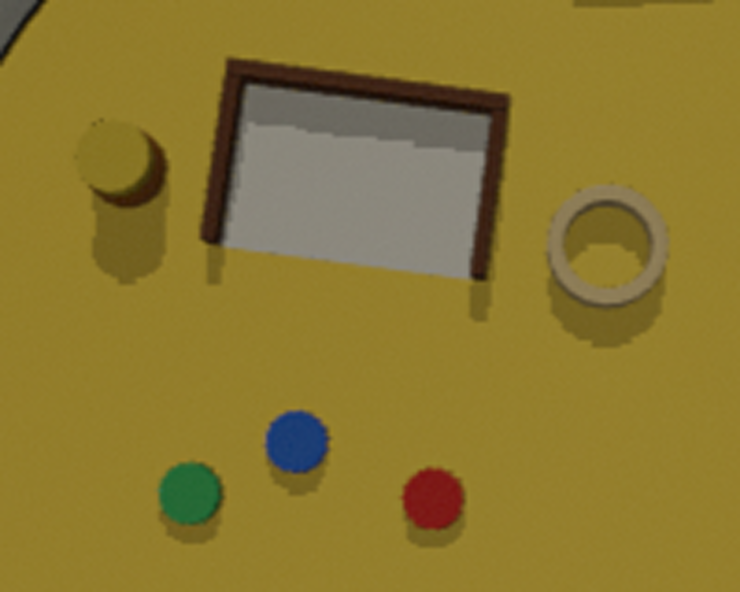

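```bash
python3 - <<'E'
from h import *
f=lambda a,b,z:w("top",140+a/3.7,110+b/3.7,z)
ml,mr=f(222,245,0),f(471,279,0); ol,orr=f(230,58,.025),f(510,95,.025)
el,er=f(212,242,.025),f(480,279,.025)
print(ml,mr,np.linalg.norm(ml-mr)); print(ol,orr,np.linalg.norm(ol-orr)); print(el,er,np.linalg.norm(el-er),np.linalg.norm(el-ol))
d=mr-ml; print("yaw",np.arctan2(d[0],-d[1]),np.arctan2((orr-ol)[0],-(orr-ol)[1]))
E
```

```text
[0.6056 0.2356 0.    ] [0.5864 0.0859 0.    ] 0.15092624026324913
[0.7138 0.2294 0.025 ] [0.6929 0.0634 0.025 ] 0.1673105196931741
[0.6037 0.2372 0.025 ] [0.5833 0.0799 0.025 ] 0.15861730674803426 0.110375948467046
yaw -0.12756011177669357 -0.12524460807143736
```

Request:
{"name": "arm_command", "arguments": {
  "rows": [
    [[22,0.3,-0.5,0,0.22],[22,0.4,-0.7,0,0.22],[22,0.4,-0.7,0,0.22],[22,0.4,-0.7,0,0.22],[22,0.4,-0.7,0,0.22],[22,0.4,-0.7,0,0.22],[22,0.4,-0.7,0,0.22],[22,0.4,-0.7,0,0.22],[22,0.4,-0.7,0,0.22],[22,0.3,-0.6,0,0.22]]
  ]
}}

```text
t: 1.35
eef_pos: [0.4293, 0.2405, 0.2311]
tool_rot: [-0.0, 0.063, 0.998, -0.0]
contact_force: [0.9, -0.3, 0.7]
gripper_width: 0.259
grasp_force: 0.0
```

Request:
{"name": "arm_command", "arguments": {
  "rows": [
    [[22,0.2,-0.4,-0.5,0],[22,0.17,-0.4,-0.5,0],[22,0,0,-0.6,0],[22,0,0,-0.6,0],[22,0,0,-0.5,0],[22,0,0,-0.4,0],[22,0,0,-0.3,0],[22,0,0,-0.2,0],[22,0,0,-0.1,0],[22,0,0,-0.06,0]]
  ]
}}

```text
t: 2.6
eef_pos: [0.4511, 0.1946, 0.0057]
tool_rot: [0.0, 0.063, 0.998, 0.0]
contact_force: [0.4, 0.1, 0.4]
gripper_width: 0.253
grasp_force: 0.0
```

```bash
python3 - <<'E'
from h import *
a=snap("top","pics/t1.png"); b=snap("side","pics/s1.png")
c=np.hstack([cv2.resize(a[110:270,130:290],(400,400),interpolation=2),cv2.resize(b[130:260,180:310],(400,400),interpolation=2)])
cv2.imwrite("pics/c1.png",c[:,:,::-1]); o=get_obs(); print(o["eef_pos"],o["contact_force"])
E
```

```text
[0.4509602  0.19458444 0.00582357] [0.30325221 1.31820231 0.9829412 ]
```

View pics/c1.png

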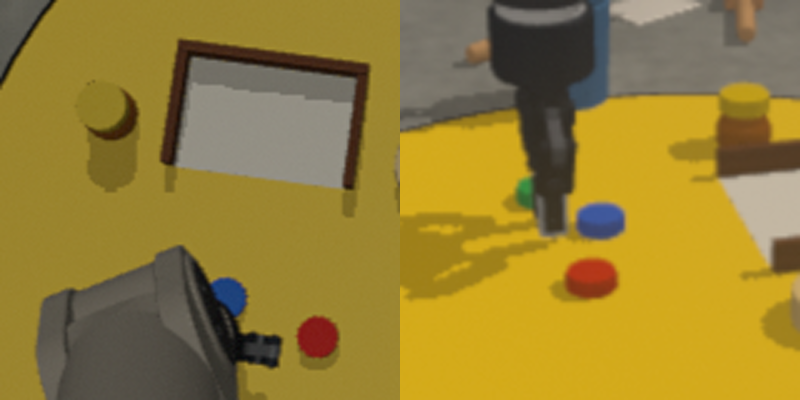

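The crop shows the fingertips on the table just behind the blue cap, clear of red and green. I'll push blue now.

Request:
{"name": "arm_command", "arguments": {
  "rows": [
    [[22,0.15,-0.03,-0.03,0],[22,0.2,-0.04,0,0],[22,0.2,-0.04,0,0],[22,0.2,-0.04,0,0],[22,0.2,-0.04,0,0],[22,0.2,-0.04,0,0],[22,0.2,-0.04,0,0],[22,0.2,-0.04,0,0],[22,0.2,-0.04,0,0],[22,0.2,-0.04,0,0]]
  ]
}}

```text
t: 3.95
eef_pos: [0.5686, 0.171, 0.0039]
tool_rot: [-0.0, 0.063, 0.998, 0.0]
contact_force: [0.5, -0.2, 1.8]
gripper_width: 0.26
grasp_force: 0.1
```

Request:
{"name": "arm_command", "arguments": {
  "rows": [
    [[22,0.2,-0.04,0,0],[22,0.2,-0.04,0,0],[22,0.2,-0.04,0,0],[22,0.2,-0.04,0,0],[22,0.2,-0.04,0,0],[22,0.15,-0.03,0,0],[22,0.1,-0.02,0,0],[22,0,0,0,0],[22,-0.1,0.01,0,0],[22,-0.1,0.01,0,0]]
  ]
}}

```text
t: 5.2
eef_pos: [0.6298, 0.1576, 0.0038]
tool_rot: [-0.0, 0.063, 0.998, 0.0]
contact_force: [0.2, 0.6, -0.8]
gripper_width: 0.258
grasp_force: 0.0
```

```bash
python3 - <<'E'
from h import *
a=snap("top","pics/t2.png"); b=snap("side","pics/s2.png")
c=np.hstack([cv2.resize(a[110:270,130:290],(400,400),interpolation=2),cv2.resize(b[130:260,220:350],(400,400),interpolation=2)])
cv2.imwrite("pics/c2.png",c[:,:,::-1]); o=get_obs(); print(o["eef_pos"],o["contact_force"])
E
```

```text
[0.62943098 0.15774754 0.00382322] [ 0.31119243  0.30522119 -0.08265537]
```

View pics/c2.png

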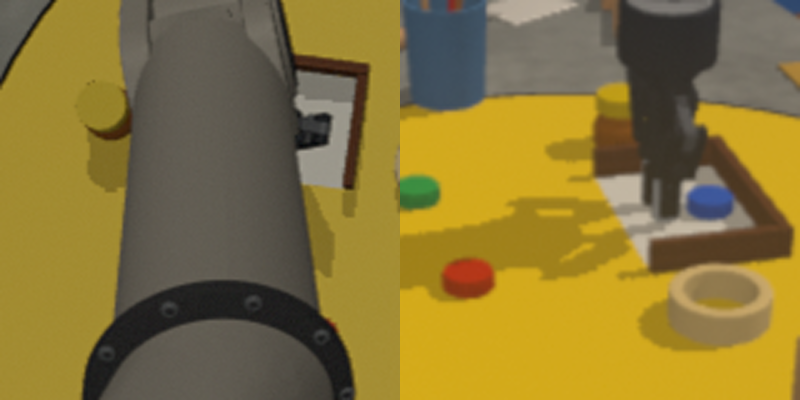

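Blue lies inside the tray, well behind the mouth. Next is red: lift, go back and come down behind it.

Request:
{"name": "arm_command", "arguments": {
  "rows": [
    [[22,0,0,0.6,0],[22,0,0,0.6,0],[22,-0.4,-0.09,0,0],[22,-0.5,-0.11,0,0],[22,-0.5,-0.11,0,0],[22,-0.5,-0.11,0,0],[22,-0.5,-0.11,0,0],[22,-0.5,-0.11,0,0],[22,-0.4,-0.09,0,0],[22,-0.19,-0.04,0,0]]
  ]
}}

```text
t: 6.55
eef_pos: [0.4202, 0.1108, 0.076]
tool_rot: [-0.0, 0.063, 0.998, 0.0]
contact_force: [0.7, -0.1, -0.0]
gripper_width: 0.257
grasp_force: 0.0
```

Request:
{"name": "arm_command", "arguments": {
  "rows": [
    [[22,0,0,-0.2,0],[22,0,0,-0.2,0],[22,0,0,-0.2,0],[22,0,0,-0.15,0],[22,0,0,-0.15,0],[22,0,0,-0.1,0],[22,0,0,-0.1,0],[22,0,0,-0.1,0],[22,0,0,0,0],[22,0,0,0,0]]
  ]
}}

```text
t: 7.8
eef_pos: [0.4215, 0.1111, 0.004]
tool_rot: [0.0, 0.063, 0.998, 0.0]
contact_force: [1.3, -0.1, -0.1]
gripper_width: 0.255
grasp_force: 0.0
```

```bash
python3 - <<'E'
from h import *
a=snap("top","pics/t3.png"); b=snap("side","pics/s3.png")
c=np.hstack([cv2.resize(a[110:290,130:310],(400,400),interpolation=2),cv2.resize(b[150:250,170:270],(400,400),interpolation=2)])
cv2.imwrite("pics/c3.png",c[:,:,::-1]); o=get_obs(); print(o["eef_pos"],o["contact_force"])
E
```

```text
[0.42160178 0.11118054 0.00411803] [ 0.25484907  0.67399973 -0.14448438]
```

View pics/c3.png

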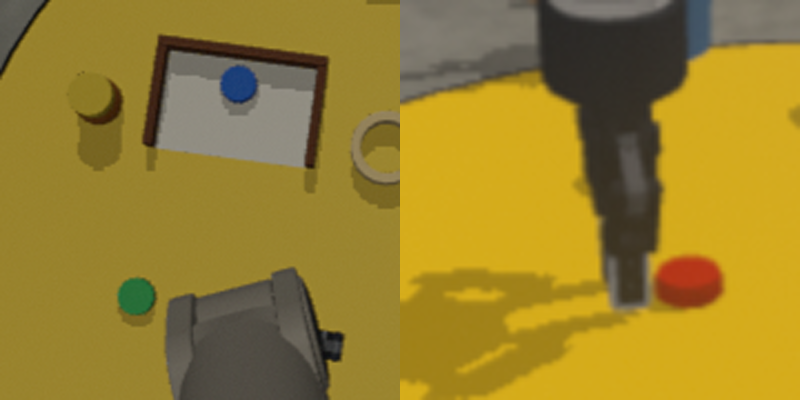

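The crop shows the fingers on the table squarely behind red. Blue is deep in the tray at top-image pixel (237,148), near the middle. I'll push red diagonally first, then straight in.

Request:
{"name": "arm_command", "arguments": {
  "rows": [
    [[22,0.19,-0.02,0,0],[22,0.19,0.03,0,0],[22,0.19,0.03,0,0],[22,0.19,0.03,0,0],[22,0.19,0.03,0,0],[22,0.19,0.03,0,0],[22,0.19,0.03,0,0],[22,0.19,0.03,0,0],[22,0.19,0.03,0,0],[22,0.19,0.03,0,0]]
  ]
}}

```text
t: 9.15
eef_pos: [0.5362, 0.1262, 0.0039]
tool_rot: [-0.0, 0.063, 0.998, 0.0]
contact_force: [-0.1, 0.1, -0.5]
gripper_width: 0.256
grasp_force: 0.1
```

```bash
python3 - <<'E'
from h import *
a=snap("top","pics/t4.png"); b=snap("side","pics/s4.png")
c=np.hstack([cv2.resize(a[110:290,130:310],(400,400),interpolation=2),cv2.resize(b[150:270,210:330],(400,400),interpolation=2)])
cv2.imwrite("pics/c4.png",c[:,:,::-1]); o=get_obs(); print(o["eef_pos"],o["contact_force"])
E
```

```text
[0.53715083 0.12642937 0.00407201] [ 1.20420632 -0.50307666 -0.53763033]
```

View pics/c4.png

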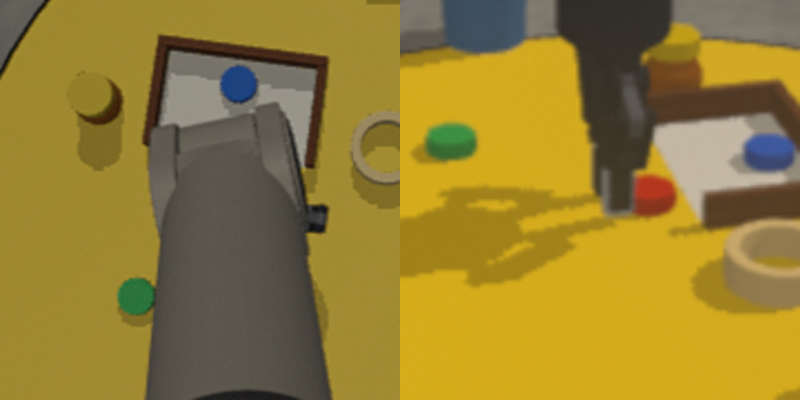

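Red sits in the notch just outside the mouth, with the near wall to its right. Now straight in.

Request:
{"name": "arm_command", "arguments": {
  "rows": [
    [[22,0.2,-0.026,0,0],[22,0.2,-0.026,0,0],[22,0.2,-0.026,0,0],[22,0.2,-0.026,0,0],[22,0.2,-0.026,0,0],[22,0.2,-0.026,0,0],[22,0.15,-0.02,0,0],[22,0,0,0,0],[22,-0.15,0.02,0,0],[22,-0.15,0.02,0,0]]
  ]
}}

```text
t: 10.5
eef_pos: [0.597, 0.1182, 0.0037]
tool_rot: [-0.001, 0.063, 0.998, -0.0]
contact_force: [0.2, -0.1, 0.3]
gripper_width: 0.259
grasp_force: 0.0
```

Request:
{"name": "arm_command", "arguments": {
  "rows": [
    [[22,0,0,0.6,0],[22,0,0,0.6,0],[22,-0.3,0.23,0,0],[22,-0.45,0.35,0,0],[22,-0.45,0.35,0,0],[22,-0.45,0.35,0,0],[22,-0.45,0.35,0,0],[22,-0.45,0.35,0,0],[22,-0.3,0.23,0,0],[22,-0.08,0.06,0,0]]
  ]
}}

```text
t: 11.75
eef_pos: [0.4198, 0.2549, 0.0753]
tool_rot: [-0.001, 0.061, 0.998, -0.0]
contact_force: [0.3, -0.2, -0.4]
gripper_width: 0.258
grasp_force: 0.0
```

Request:
{"name": "arm_command", "arguments": {
  "rows": [
    [[22,0,0,-0.2,0],[22,0,0,-0.2,0],[22,0,0,-0.2,0],[22,0,0,-0.15,0],[22,0,0,-0.15,0],[22,0,0,-0.1,0],[22,0,0,-0.1,0],[22,0,0,-0.1,0],[22,0,0,0,0],[22,0,0,0,0]]
  ]
}}

```text
t: 13.0
eef_pos: [0.4227, 0.2542, 0.0041]
tool_rot: [0.0, 0.063, 0.998, 0.0]
contact_force: [0.4, 0.2, 0.1]
gripper_width: 0.262
grasp_force: 0.0
```

```bash
python3 - <<'E'
from h import *
a=snap("top","pics/t5.png"); b=snap("side","pics/s5.png")
c=np.hstack([cv2.resize(a[110:290,130:310],(400,400),interpolation=2),cv2.resize(b[150:250,170:270],(400,400),interpolation=2)])
cv2.imwrite("pics/c5.png",c[:,:,::-1]); o=get_obs(); print(o["eef_pos"],o["contact_force"])
E
```

```text
[0.42279342 0.25426575 0.00414281] [-0.73780751 -0.06723773  0.07050719]
```

View pics/c5.png

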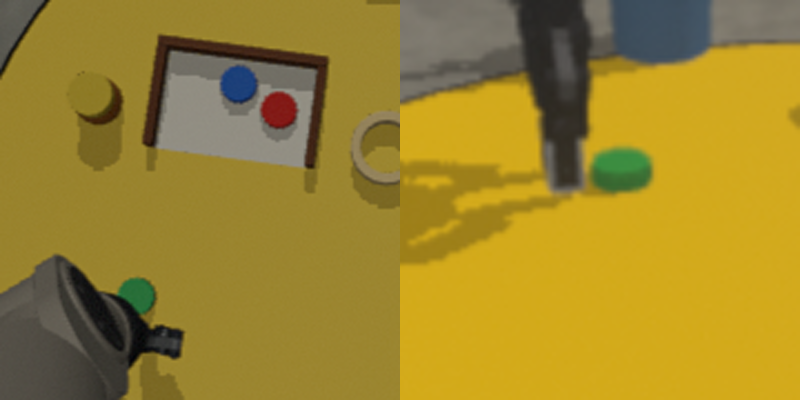

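Red lies well inside, at about crop (279,110). The fingers are set behind green, so I'll push it diagonally and then straight in.

Request:
{"name": "arm_command", "arguments": {
  "rows": [
    [[22,0.18,-0.02,0,0],[22,0.21,-0.08,0,0],[22,0.21,-0.08,0,0],[22,0.21,-0.08,0,0],[22,0.21,-0.08,0,0],[22,0.21,-0.08,0,0],[22,0.21,-0.08,0,0],[22,0.21,-0.08,0,0],[22,0.21,-0.08,0,0],[22,0.21,-0.08,0,0]]
  ]
}}

```text
t: 14.35
eef_pos: [0.5477, 0.2094, 0.0039]
tool_rot: [-0.0, 0.063, 0.998, 0.0]
contact_force: [0.2, -0.2, 0.5]
gripper_width: 0.255
grasp_force: 0.1
```

```bash
python3 - <<'E'
from h import *
a=snap("top","pics/t6.png"); b=snap("side","pics/s6.png")
c=np.hstack([cv2.resize(a[110:290,130:310],(400,400),interpolation=2),cv2.resize(b[150:250,200:300],(400,400),interpolation=2)])
cv2.imwrite("pics/c6.png",c[:,:,::-1]); o=get_obs(); print(o["eef_pos"],o["contact_force"])
E
```

```text
[0.5487419  0.20873932 0.00407468] [-0.6742943  -0.13515424  0.88886488]
```

View pics/c6.png

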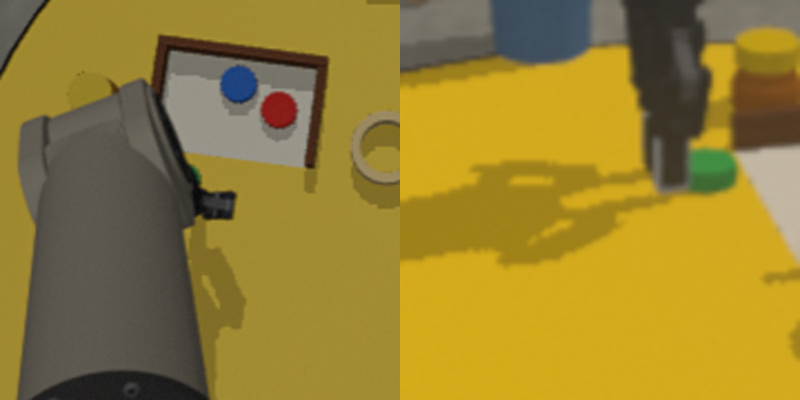

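Green is in the notch right at the mouth, clear of the left wall. Straight in, then back off and lift.

Request:
{"name": "arm_command", "arguments": {
  "rows": [
    [[22,0.2,-0.026,0,0],[22,0.2,-0.026,0,0],[22,0.2,-0.026,0,0],[22,0.2,-0.026,0,0],[22,0.2,-0.026,0,0],[22,0.2,-0.026,0,0],[22,0.15,-0.02,0,0],[22,0,0,0,0],[22,-0.15,0.02,0,0],[22,-0.15,0.02,0,0]]
  ]
}}

```text
t: 15.7
eef_pos: [0.6084, 0.2019, 0.0038]
tool_rot: [-0.0, 0.063, 0.998, -0.0]
contact_force: [-0.3, -0.6, 0.2]
gripper_width: 0.254
grasp_force: 0.0
```

Request:
{"name": "arm_command", "arguments": {
  "rows": [
    [[22,0,0,0.5,0],[22,0,0,0.6,0],[22,0,0,0.6,0],[22,-0.5,0,0.4,0],[22,-0.5,0,0,0],[22,-0.5,0,0,0],[22,-0.5,0,0,0],[22,-0.4,0,0,0],[22,0,0,0,0],[22,0,0,0,0]]
  ]
}}

```text
t: 16.95
eef_pos: [0.4663, 0.2018, 0.1302]
tool_rot: [0.0, 0.063, 0.998, 0.0]
contact_force: [0.4, -0.4, 0.3]
gripper_width: 0.259
grasp_force: 0.0
```

```bash
python3 - <<'E'
from h import *
a=snap("top","pics/t7.png"); b=snap("side","pics/s7.png")
c=np.hstack([cv2.resize(a[110:290,130:310],(400,400),interpolation=2),cv2.resize(b[150:290,240:380],(400,400),interpolation=2)])
cv2.imwrite("pics/c7.png",c[:,:,::-1]); o=get_obs(); print(o["t"],o["eef_pos"],o["contact_force"])
hsv=cv2.cvtColor(a,cv2.COLOR_RGB2HSV); C=np.array([.6456,.1544])
for n,lo,hi in(("red",0,8),("blue",105,125),("green",50,80)):
    m=cv2.inRange(hsv,(lo,120,60),(hi,255,255)); m[:138]=0;m[200:]=0;m[:,:205]=0;m[:,268:]=0
    k,l,s,ce=cv2.connectedComponentsWithStats(m); i=1+s[1:,4].argmax(); d=w("top",*ce[i],.012)[:2]-C
    print(n,s[i,4],d[0]*.992-d[1]*.127,d[0]*.127+d[1]*.992)
E
```

```text
17.05 [0.4666784  0.20164097 0.13004507] [-0.25531779  1.65469191  0.89254561]
red 208 0.0026532000000000656 -0.041200600000000004
blue 197 0.023116 0.002152799999999977
green 193 0.0035686000000000086 0.043005399999999985
```

View pics/c7.png

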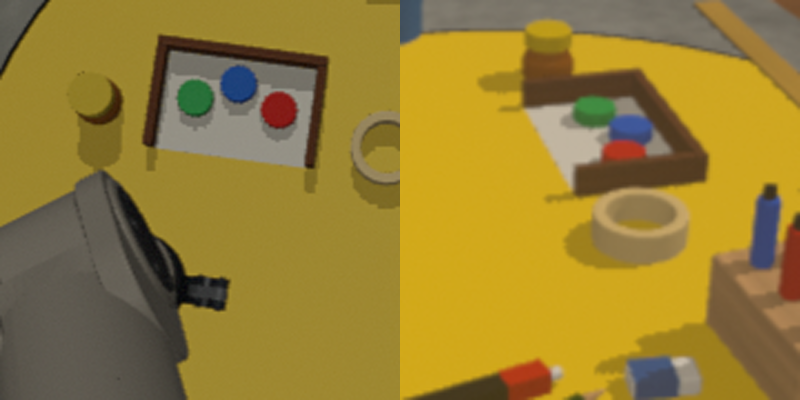

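All three caps lie flat inside the tray, at crop positions (195,97), (239,84) and (279,110). The pot and tape are where they were, and the arm is clear.

```bash
python3 -c "
from station import job; print(job.hand_in())"
```

```text
the job is handed in; nothing more can be done
None
```

The red, blue and green caps were pushed into the tray and lie flat inside it, centres at least 50 mm behind the mouth; I saw no bystander move, the arm is clear, and I handed the job in at about 17 s (no verdict came back).

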